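# Slide the loaded seasoning tray up over the step and home under the shelf

## Robot

A 6-joint arm with a two-finger parallel gripper is mounted at the origin on the work surface. World frame = base frame: x ahead of the robot, y to its left, z up, the work surface at z = 0. Lengths are in m, angles in rad, forces in N, time in s.
With the tool pointing down it reaches from about 0.325 to 0.875 m from the base axis. Payload 4.4 kg.
Tool frame: the origin (TCP) lies at the centre of the arm's flange, where the gripper is bolted on; the fingertips stand 173 mm ahead of it and the grasp point (between the pads) lies 155 mm ahead of it; z points along the fingers, y is the direction in which the jaws open and shut (so a half turn about z gives the same grasp; the last joint's range is limited). The gripper opens to 85 mm and grips with 20 to 120 N. Pads are 22 mm wide; open, the fingers measure 114 mm over their backs; the gripper's body (76 mm by 85 mm) begins 54 mm behind the grasp point. The pads swing forward as they close: fully open they stand 13 mm farther back than shut.
Start: joints at [-1.444, 0.207, 1.542, -0, 1.393, -0.15], TCP at [0.157, -0.553, 0.405] pointing down, gripper open.
Joint ranges: [-2.73, 2.73], [-0.86, 2.22], [0.23, 2.46], [-1.11, 4.25], [0.08, 2.63], [-2.82, 2.82]. Speed limits (rad/s): [2.79, 2.79, 3.14, 3.14, 3.14, 3.14].

## Interface

Orientations are given as a rotation vector (axis times angle).
In Python, from plant import * gives the robot as it stands.
- The arm moves only by the tool move_arm, never from a script. Its argument "series" is text: rows parted by semicolons, each of 7 numbers parted by spaces: the closure in counts, from 0 (fully open) to 255 (shut), then the shift along the world's x, y, z in cm, then the turn, a rotation vector about the world's x, y, z in degrees. In form: hand dx dy dz ax ay az; .... A call has 1 to 20 rows; each row shifts and turns the pose as measured when the row begins; what a row does not reach is not made up. A row lasts 1/10 s, in which the tool goes at most 50 mm and 8.59 degrees, less where a joint would pass 70% of its speed; a pose out of reach is approached as far as the arm can. A call is refused whole if a number of a shift passes 5 or a number of a turn 8.59, either way. A call with a gripper value outside its range is refused whole. The fingers move at their own pace and stop on an object; "newtons" is the grip in N (left out, the last holds). Time passes only in rows, so rows that do not move let the fingers close. It gives the time, the measured TCP pose, the force and the opening at its end, in the units of the state.
- get_obs(): the state, without advancing time (a new reading comes with each control period).
- snapshot(name): name is "side" or "top" or "wrist"; returns a dict with "frame" (420x560x3 uint8, blue, green, red), "depth" (420x560 float32, m along the optical axis (not along the pixel's ray), 0 where there is no reading), "fx", "fy", "cx", "cy" (pixels), "T" (4x4, takes a point from camera to world coordinates); the wrist camera has in their place "mount" (4x4, takes a point from camera to tool coordinates, whose origin is the TCP and whose axes are the flange's). Camera axes: x right, y up, looking along -z (the intrinsics and any distortion apply to the point x, -y, -z); pixel columns grow to the right and rows downward; lengths in m; the calibration is good to about 2 mm. The wrist camera is an equidistant fisheye: a pixel r from the principal point sees the ray r / f radians off the axis. A picture is of the moment at which its call begins: read the wrist's pose just before it.
- job_done(): hands the job in, once; it reports no verdict.
The state is a dict: "time_s": time; "joints": joint angles; "joint_vel": joint speeds; "tau": joint torques, N m; "ee_pos": TCP position; "tcp_rot": TCP orientation; "force": force on the tool from outside, world axes, zero at the start; "wrist_torque": the same for the moment, N m; "opening": finger opening in m.
Only numpy, scipy, OpenCV 4.12 (cv2) and the standard library are available. Lean on these libraries where they do the work, as an engineer would, in place of code of your own. Each camera call takes 0.05 s, during which the arm holds its last target. There are 200 camera calls.

## Task

Slide the loaded wooden tray, handle first, off the brown board, up over the step onto the white stand and in under the slatted shelf, until it rests flat, square and centred right up against the aluminium fence. Its square front edge catches on the step unless it is eased up, for which there is the steel bow handle, but keep the tray nearly level and keep its jars and pot standing in it. The fence is held only by friction: come up to it gently so that it does not shift, and leave everything else where it stands.

Things in the scene. Friction and masses are not known exactly. Their poses are not given: they have to be found in the camera images.
- board: brown wooden kneading board on two cleats, fixed, 280 x 280 mm, top surface 53 mm above its origin (centre of its underside). Its +y axis points to the white stand: the direction in which the tray slides. The white stand always has the same heading and begins 10 mm beyond the board's +y edge
- stand: white-topped stand with a red edge band, fixed, 300 x 300 mm, top surface 64 mm above its origin (centre of its underside, which may lie up to 6 mm below the table top), so that its top is 5 to 11 mm higher than the brown board. Its -y edge (y = -150 mm) is a sharp square step. At its far end a slatted shelf covers y = +50 to +150 mm, from 125 mm to 140 mm above the white top, on four posts: at y = +65 and +138 mm, with 264 mm between the left and right posts
- stand_edge (a point): middle of the white stand's step edge, on its top surface
- fence (a joint): position of the aluminium fence along the stand's +y, m; 0 = its face 90 mm beyond the stand's centre; it is set anywhere between -12 and +12 mm and must stay there: it gives way above about 20 N
- fence_face (a point): aluminium fence on the white top under the shelf, a strip 240 mm wide along the stand's x, 16 mm high: the point is the middle of the foot of the face that looks to -y, towards the tray; axes as the stand's. The tray's handle passes above it
- tray: loose wooden tray, 200 x 200 mm, floor 8 mm thick, side and front walls 24 mm high, rear wall (-y) 36 mm high, walls 8 mm thick; about 0.45 kg, 0.8 kg with its load. Origin at the centre of its underside, +y axis to the front where the handle is. Its bottom edges are square and catch on the step if not raised
- handle (a point): middle of the round cross-bar of the tray's steel bow handle, bar 10 mm thick and 100 mm long along the tray's x, standing 40 mm ahead of the front wall and 50 mm above the tray's underside; its two arms slope down to the front wall. Fixed to the tray: raising or pulling it raises or pulls the front of the tray
- tray_front (a point): middle of the tray's front lower edge (100 mm ahead of its centre)
- tray_rear (a point): middle of the tray's rear lower edge (100 mm behind its centre); the outside of the rear wall stands straight above it
- jar_amber: amber glass jar with steel cap, 40 mm wide, 55 mm high, standing in the tray; origin under its centre
- jar_green: green glass jar with black cap, 40 mm wide, 55 mm high, standing in the tray; origin under its centre
- pot: blue ceramic pot, 56 mm wide, 34 mm high, standing in the tray; origin under its centre
- bottle: bystander: green oil bottle, 60 mm wide, 150 mm high, beyond the brown board or to the left of the white stand; origin under its centre
- tin: bystander: tin can, 64 mm wide, 90 mm high, beyond the brown board or to the left of the white stand; origin under its centre
- mug: bystander: white mug, 76 mm wide, 90 mm high, to the right of the board; origin under its centre
- pin: bystander: rolling pin, 310 mm long, 44 mm thick, lying to the right of the board; origin under its centre, along its x
- scraper: bystander: steel dough scraper with wooden grip, 120 x 110 mm, 24 mm high, on the left; origin under its centre
- spice: bystander: small red-capped jar, 44 mm wide, 60 mm high, on top of the slatted shelf; origin under its centre
Mind the look-alikes: they are no part of the job. There is more than one size of the pot; the one meant has the size given above.

How it is judged:
On the way:
1. the tray's front edge is at least 20 mm beyond the step, above the white stand, while the tray still rests on the brown board (y of tray_front in the frame of stand_edge above 0.02 m and contact force between tray and board above 0.2 N), for 0.05 s.
At the end, for the whole second after the job is handed in: The tray lies flat (within 1.7 degrees) and at rest on the white stand, front edge within 5 mm of the fence, centred on it within 22 mm and square within 3.4 degrees; both jars and the pot stand upright on its floor; the fence is within 4 mm of where it was (y of tray_front in the frame of fence_face above -0.005 m and x of tray_front in the frame of fence_face between -0.022 and 0.022 m and angle between the y axis of tray and the y axis of stand, either way round below 0.06 rad and angle between tray's own z axis and vertical below 0.03 rad and z of tray in the frame of stand_edge below 0.004 m and z of jar_amber in the frame of tray between 0.002 and 0.014 m and z of jar_green in the frame of tray between 0.002 and 0.014 m and z of pot in the frame of tray between 0.002 and 0.014 m and horizontal distance between each of jar_amber, jar_green, pot and tray below 0.12 m and angle between each of jar_amber, jar_green, pot's own z axis and vertical below 0.1 rad and distance of fence_face from where it was at the start of the episode below 0.004 m and linear speed of tray below 0.01 m/s); the robot touches nothing.
It fails at once if the tray is tilted by more than 13 degrees (angle between tray's own z axis and vertical above 0.23 rad).
It fails at once if a jar or the pot is tipped by more than 20 degrees (angle between any of jar_amber, jar_green, pot's own z axis and vertical above 0.35 rad).
It fails at once if the fence is shifted by more than 4 mm (distance of fence_face from where it was at the start of the episode above 0.004 m).
It fails at once if a bystander is shifted by more than 20 mm (distance of any of bottle, tin, mug, pin, scraper, spice from where it was at the start of the episode above 0.02 m).
It also fails if it takes over 67 s, if anything falls off the work surface, if the arm or the gripper's body presses on something with over 40 N, if the wrist force passes 120 N, or if a joint passes its speed limit or range.

## Working session

There is one attempt and no reset: what is moved stays moved. The work goes in short steps, Python scripts to look and compute and a tool call to move; the robot and the scene stay as the last step left them, time stands still between calls to the robot, and variables do not carry over. Pictures are saved under pics/ and viewed, about 8 in all and at most 12, crops included, and the job is handed in when it is done.

Besides the shell and the picture viewer there is one more tool, called after "Call:" as a command line: name --argument value ..., lists and objects as JSON in quotes. move_arm: Moves the arm, as the interface text tells. Its arguments: {"type":"object","properties":{"series":{"type":"string"},"newtons":{"type":"number"}},"required":["series"]}

```bash
mkdir -p pics; ls
python3 - <<'E'
from plant import *
import cv2,numpy as np,pickle
o=get_obs();print({k:np.round(v,3) for k,v in o.items()})
for n in("side","top"):
    s=snapshot(n);cv2.imwrite(f"pics/{n}0.png",s["frame"]);pickle.dump(s,open(f"{n}0.pkl","wb"))
    print(n,s["fx"],s["fy"],s["cx"],s["cy"],[k for k in s],np.round(s["T"],3).tolist())
E
```

```text
pics
{'time_s': np.float64(0.0), 'joints': array([-1.445,  0.207,  1.543, -0.   ,  1.394, -0.15 ]), 'joint_vel': array([ 0.   , -0.001,  0.001, -0.001, -0.   ,  0.   ]), 'tau': array([-0.0000e+00, -3.8304e+01, -2.9160e+01, -0.0000e+00,  1.1000e-02,
        0.0000e+00]), 'ee_pos': array([ 0.157, -0.553,  0.404]), 'tcp_rot': array([-3.109, -0.433, -0.   ]), 'force': array([-0.221,  0.615, -0.228]), 'wrist_torque': array([-0.001, -0.   , -0.017]), 'opening': np.float64(0.085)}
side 384.7969551102957 384.7969551102957 273.6809254085268 208.68628652842727 ['frame', 'depth', 'fx', 'fy', 'cx', 'cy', 'T'] [[1.0, 0.005, -0.021, 0.504], [-0.021, 0.546, -0.837, -0.909], [0.007, 0.838, 0.546, 0.686], [0.0, 0.0, 0.0, 1.0]]
top 427.55871475650116 427.55871475650116 288.2144709961512 215.89246853603643 ['frame', 'depth', 'fx', 'fy', 'cx', 'cy', 'T'] [[-0.027, 0.985, -0.168, 0.33], [-1.0, -0.026, 0.008, -0.046], [0.003, 0.168, 0.986, 1.405], [0.0, 0.0, 0.0, 1.0]]
```

View pics/top0.png

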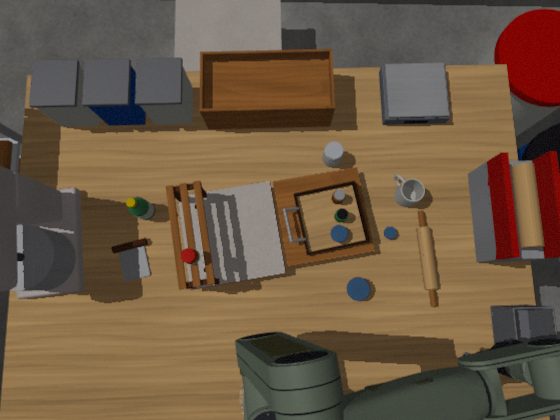

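View pics/side0.png

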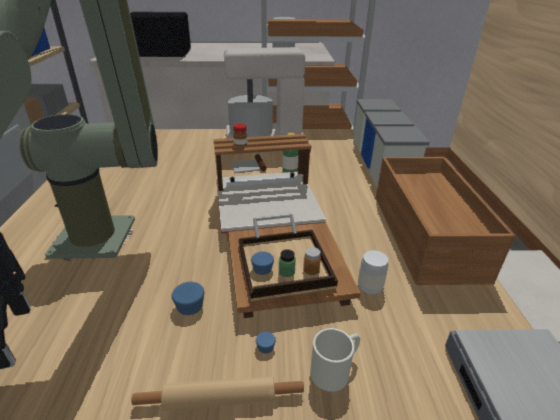

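The top view (rows grow towards the robot, columns to the right are −y) has the tray at px (333,220), the handle bar at about (290,225), the white stand at (230,235) and the shelf at (190,235). Pot look-alikes are the blue pots at (340,234) inside the tray, (390,233) small and (358,289) large, so the one in the tray is meant. Handle look-alikes are the pale shelf shadows on the stand at (225–250,240). Next I'll measure and crop.

```bash
cat > h.py <<'E'
import numpy as np,cv2,pickle
def cloud(s):
    v,u=np.mgrid[:420,:560];d=s["depth"]
    p=np.stack([(u-s["cx"])/s["fx"]*d,-(v-s["cy"])/s["fy"]*d,-d,np.ones_like(d)],-1)
    return (p@s["T"].T)[...,:3]
def ray(s,uv,z):
    uv=np.atleast_2d(uv).astype(float);T=s["T"]
    r=np.stack([(uv[:,0]-s["cx"])/s["fx"],-(uv[:,1]-s["cy"])/s["fy"],-np.ones(len(uv))],1)@T[:3,:3].T
    return T[:3,3]+r*((z-T[2,3])/r[:,2])[:,None]
def proj(s,P):
    q=(np.atleast_2d(P)-s["T"][:3,3])@s["T"][:3,:3]
    return np.stack([s["cx"]-s["fx"]*q[:,0]/q[:,2],s["cy"]+s["fy"]*q[:,1]/q[:,2]],1)
E
python3 - <<'E'
from h import *
for n in("top","side"):
    s=pickle.load(open(f"{n}0.pkl","rb"));P=cloud(s)
    for l,(u,v) in dict(table=(330,300),table2=(100,330),brd=(284,190),stand=(262,200),stand2=(270,265),trayfl=(318,205),bar=(290,225)).items() if n=="top" else dict(stand=(240,215),stand2=(305,215),brd=(240,280),trayfl=(290,250)).items():
        w=P[v-1:v+2,u-1:u+2].reshape(-1,3);print(n,l,np.round(np.median(w,0),4),np.round(np.ptp(w[:,2]),4))
    if n=="top":
        f=s["frame"];cv2.imwrite("pics/c1.png",cv2.resize(f[165:300,165:385],None,fx=3.6,fy=3.6,interpolation=cv2.INTER_CUBIC))
    if n=="side":
        f=s["frame"];cv2.imwrite("pics/c2.png",cv2.resize(f[130:320,205:360],None,fx=3.1,fy=3.1,interpolation=cv2.INTER_CUBIC))
E
```

```text
top table [ 0.2905 -0.1849 -0.0009] 0.0119
top table2 [ 2.167e-01  5.526e-01 -3.000e-04] 0.0111
top brd [ 0.6456 -0.0458  0.0534] 0.0064
top stand [0.6132 0.0255 0.0591] 0.01
top stand2 [0.4049 0.0042 0.0607] 0.0058
top trayfl [ 0.592  -0.1534  0.06  ] 0.0066
top bar [ 0.5273 -0.062   0.056 ] 0.0537
side stand [0.43   0.0199 0.0581] 0.0048
side stand2 [0.6198 0.0206 0.0568] 0.0047
side brd [ 0.4438 -0.2453  0.0531] 0.0044
side trayfl [ 0.5609 -0.2136  0.115 ] 0.0582
```

View pics/c1.png

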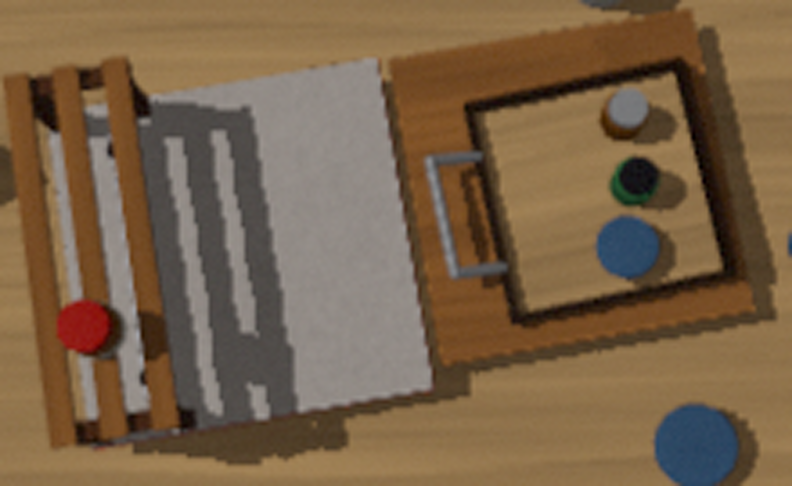

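View pics/c2.png

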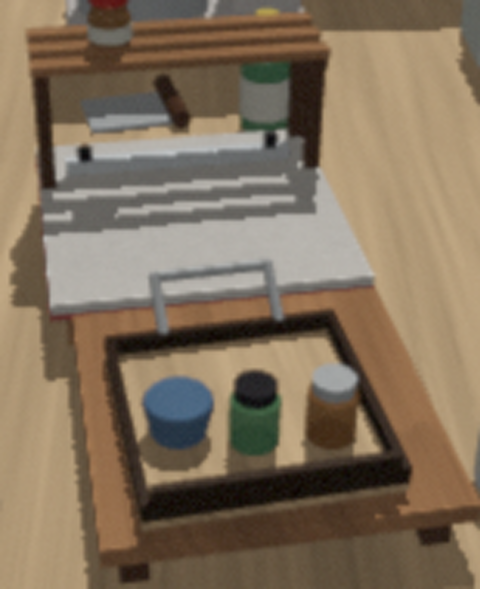

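The crops confirm the target: the bow handle is at c1 (442,215), attached to a dark-walled tray holding the amber jar, green jar and blue pot. All three stand in the rear half, so the centre of mass lies to the rear. The tray looks turned a few degrees relative to the board. Now for exact lines.

Run:
```python
from h import *
s=pickle.load(open("top0.pkl","rb"));f=s["frame"].astype(int);P=cloud(s)
hsv=cv2.cvtColor(s["frame"],cv2.COLOR_BGR2HSV)
def line(pts):
    d=cv2.fitLine(pts[:,:2].astype(np.float32),cv2.DIST_HUBER,0,.001,.001).ravel();a=np.degrees(np.arctan2(d[1],d[0]));return a if a>-45 and a<=135 else (a+180 if a<0 else a-180)
# stand step edge: per row, last white pixel
w=((hsv[...,1]<45)&(hsv[...,2]>120))
pts=[]
for v in range(188,268):
    us=np.flatnonzero(w[v,235:286]);
    if len(us):pts.append((235+us[-1]+.5,v))
E=ray(s,pts,.0595);a=line(E);d=np.array([np.cos(np.radians(a)),np.sin(np.radians(a))])
print("step edge line dir deg",a,E[::16].round(4).tolist())
# stand right/left corners on side edges: white col extents in columns 250..272
for nm,fn in(("far",0),("near",-1)):
    q=[]
    for u in range(246,270):
        vs=np.flatnonzero(w[175:282,u])+175
        q.append((u,vs[fn]+(-.5 if fn==0 else .5)))
    Q=ray(s,q,.0595);print(nm,"side edge",line(Q),np.median(Q,0).round(4))
    if fn==0:F=Q
    else:N=Q
ydir=np.array([-d[1],d[0]]);
if ydir[1]<0:ydir=-ydir
xdir=np.array([ydir[1],-ydir[0]])
c=(np.median(F@np.r_[xdir,0])+np.median(N@np.r_[xdir,0]))/2
e=np.median(E[:,:2]@ydir);edge=c*xdir+e*ydir
print("width",np.median(F@np.r_[xdir,0])-np.median(N@np.r_[xdir,0]),"edge mid",edge,"ydir",ydir,"xdir",xdir)
# tray floor inner: dark walls mask
dk=(f.sum(2)<150).astype(np.uint8);dk[:170]=0;dk[262:]=0;dk[:,:285]=0;dk[:,380:]=0
n,lab,st,_=cv2.connectedComponentsWithStats(dk);print([(tuple(x)) for x in st[1:] if x[4]>40])
# bar: grey pixels
g=((hsv[...,1]<60)&(hsv[...,2]>70)&(hsv[...,2]<230));gg=np.zeros_like(g);gg[203:245,280:310]=g[203:245,280:310]
ys,xs=np.nonzero(gg);
bar=[]
for v in range(210,241):
    us=np.flatnonzero(gg[v,280:310])+280
    if len(us):bar.append((us[0],us[-1],v))
print(bar)
np.save("edge.npy",np.r_[edge,ydir])
```

```text
step edge line dir deg 8.398275 [[0.652, -0.0024, 0.0595], [0.5991, -0.0109, 0.0595], [0.5469, -0.0162, 0.0595], [0.4953, -0.0246, 0.0595], [0.4444, -0.0328, 0.0595]]
far side edge 98.41017 [0.671  0.0393 0.0595]
near side edge 97.09114 [0.3698 0.0439 0.0595]
width 0.29799194308500787 edge mid [ 0.5286494  -0.02044354] ydir [-0.14605324  0.9892767 ] xdir [0.9892767  0.14605324]
[(np.int32(294), np.int32(181), np.int32(79), np.int32(75), np.int32(958)), (np.int32(293), np.int32(208), np.int32(13), np.int32(30), np.int32(164)), (np.int32(335), np.int32(209), np.int32(13), np.int32(13), np.int32(124))]
[(np.int64(283), np.int64(287), 210), (np.int64(283), np.int64(286), 211), (np.int64(284), np.int64(286), 212), (np.int64(284), np.int64(286), 213), (np.int64(284), np.int64(286), 214), (np.int64(284), np.int64(286), 215), (np.int64(285), np.int64(286), 216), (np.int64(285), np.int64(287), 217), (np.int64(285), np.int64(287), 218), (np.int64(285), np.int64(287), 219), (np.int64(285), np.int64(287), 220), (np.int64(286), np.int64(288), 221), (np.int64(286), np.int64(288), 222), (np.int64(286), np.int64(288), 223), (np.int64(286), np.int64(288), 224), (np.int64(286), np.int64(288), 225), (np.int64(287), np.int64(289), 226), (np.int64(287), np.int64(289), 227), (np.int64(287), np.int64(289), 228), (np.int64(287), np.int64(289), 229), (np.int64(287), np.int64(290), 230), (np.int64(288), np.int64(290), 231), (np.int64(288), np.int64(290), 232), (np.int64(288), np.int64(290), 233), (np.int64(288), np.int64(290), 234), (np.int64(289), np.int64(291), 235), (np.int64(289), np.int64(291), 236), (np.int64(289), np.int64(291), 237), (np.int64(289), np.int64(305), 238), (np.int64(290), np.int64(305), 239), (np.int64(290), np.int64(303), 240)]
```

Run:
```python
from h import *
s=pickle.load(open("top0.pkl","rb"));f=s["frame"].astype(int)
hsv=cv2.cvtColor(s["frame"],cv2.COLOR_BGR2HSV)
ed=np.load("edge.npy");e0,yd=ed[:2],ed[2:];xd=np.array([yd[1],-yd[0]])
loc=lambda W:np.c_[(W[:,:2]-e0)@xd,(W[:,:2]-e0)@yd]
# bar centres rows 212..237
g=((hsv[...,1]<60)&(hsv[...,2]>70)&(hsv[...,2]<230))
b=[(np.mean(np.flatnonzero(g[v,280:292])+280),v) for v in range(212,237)]
B=ray(s,b,.105);p=np.polyfit(B[:,0],B[:,1],1);print("bar heading deg",np.degrees(np.arctan(p[0])),"y at mid",B.mean(0))
rows=np.flatnonzero(g[200:250,283:292].any(1))+200;print("bar rows",rows.min(),rows.max())
ends=ray(s,[(284,rows.min()),(290,rows.max())],.105);print("ends",ends,"mid loc",loc(ends.mean(0,keepdims=True)))
# tray: outer top edges of walls
dk=(f.sum(2)<150).astype(np.uint8);dk[:170]=0;dk[262:]=0;dk[:,:285]=0;dk[:,380:]=0
n,lab,st,_=cv2.connectedComponentsWithStats(dk);k=1+np.argmax(st[1:,4]);m=lab==k
def edge(kind):
    q=[]
    if kind in"fr":
        for v in range(200,242):
            u=np.flatnonzero(m[v])
            if len(u):q.append((u[0]-.5 if kind=="f" else u[-1]+.5,v))
    else:
        for c in range(308,352):
            v=np.flatnonzero(m[:,c])
            if len(v):q.append((c,v[0]-.5 if kind=="u" else v[-1]+.5))
    return np.array(q)
for k,z in(("f",.077),("r",.089),("u",.077),("d",.077)):
    W=ray(s,edge(k),z);i=(1,0) if k in"ud" else (0,1)
    L=loc(W);p=np.polyfit(L[:,i[0]],L[:,i[1]],1);r=np.abs(np.polyval(p,L[:,i[0]])-L[:,i[1]])
    p=np.polyfit(L[r<.004][:,i[0]],L[r<.004][:,i[1]],1)
    print(k,"slope deg",np.degrees(np.arctan(p[0])),"offset at 0",p[1],"mid",np.median(L,0),r.mean())
```

```text
bar heading deg 10.40710267608623 y at mid [ 0.52622921 -0.053015    0.105     ]
bar rows 208 241
ends [[ 0.57648373 -0.04434366  0.105     ]
 [ 0.47345046 -0.06004887  0.105     ]] mid loc [[-0.0082804  -0.03087441]]
f slope deg 15.68149705943107 offset at 0 -0.24518395169771134 mid [-0.03210339 -0.26298026] 0.050000490163094394
r slope deg -0.4481333385941961 offset at 0 -0.28236257126369757 mid [-0.03711965 -0.28204176] 0.0010259816295606692
u slope deg -2.236008202950542 offset at 0 0.08862766780702926 mid [ 0.09591172 -0.18690812] 0.0008414037644053623
d slope deg -1.6549167287409483 offset at 0 -0.1151948938371889 mid [-0.11065849 -0.14712215] 0.0010409479267140273
```

Measurements so far: step edge middle at about (0.529, −0.020), slide direction 98.4°, and step height about 6 mm. The tray is turned about +2° from that direction and sits about 8 mm off centre. The bar middle is at (0.525, −0.052, 0.103). I'll move above it with the jaws along tray y (100.4°).

Call:
move_arm --series "130 2.5 3.4 0 0 0 -5.5; 130 2.5 3.4 0 0 0 0; 130 2.5 3.4 0 0 0 0; 130 2.5 3.4 0 0 0 0; 130 2.5 3.4 0 0 0 0; 130 2.5 3.4 0 0 0 0; 130 2.5 3.4 0 0 0 0; 130 2.5 3.4 0 0 0 0; 130 2.5 3.4 0 0 0 0; 130 2.5 3.4 0 0 0 0; 130 2.5 3.4 0 0 0 0; 130 2.5 3.4 0 0 0 0; 130 2.5 3.4 0 0 0 0; 130 2.5 3.4 0 0 0 0; 130 0 0 0 0 0 0" --newtons 60

```text
time_s: 1.6
ee_pos: [0.5129, -0.0546, 0.3965]
tcp_rot: [-3.12, -0.267, 0.006]
force: [0.2, -0.4, -0.4]
opening: 0.0418
```

Call:
move_arm --series "130 1.2 0.25 -3.5 0 0 0.5; 130 0 0 -3.5 0 0 0; 130 0 0 0 0 0 0"

```text
time_s: 1.9
ee_pos: [0.5252, -0.0511, 0.3253]
tcp_rot: [-3.12, -0.288, 0.005]
force: [-1.6, 0.5, 0.1]
opening: 0.0419
```

Run:
```python
from plant import *
from h import *
o=get_obs();s=snapshot("wrist");pickle.dump((o,s),open("w1.pkl","wb"))
print(o["ee_pos"],o["tcp_rot"],s["mount"].round(3).tolist(),s["fx"],s["cx"],s["cy"])
cv2.imwrite("pics/w1.png",s["frame"])
```

```text
[ 0.52518467 -0.05111674  0.32530972] [-3.1204318  -0.28759471  0.00450385] [[0.0, 0.963, 0.269, 0.067], [1.0, -0.0, -0.001, 0.0], [-0.0, 0.269, -0.963, 0.03], [0.0, 0.0, 0.0, 1.0]] 325.19226210127806 279.4046258056776 213.78674745763828
```

View pics/w1.png

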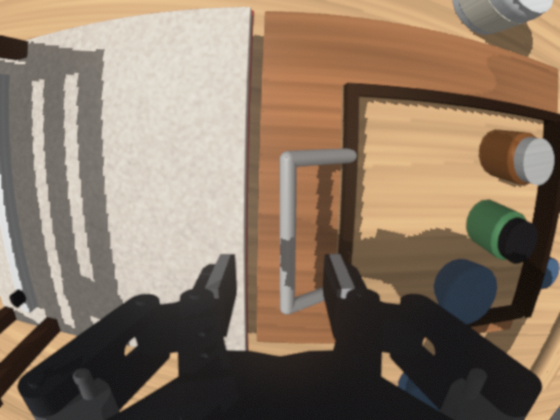

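The wrist view shows the bar running from (287,157) to (287,303), with the fingers straddling it at about (222,280) and (342,280). The fence is just visible at the left edge, around (5,200). I'll cast rays on the bar.

```bash
cat >> h.py <<'E'
from scipy.spatial.transform import Rotation as R
def wray(o,s,uv,z):
    uv=np.atleast_2d(uv).astype(float);d=uv-[s["cx"],s["cy"]];r=np.linalg.norm(d,axis=1);t=r/s["fx"]
    k=np.sin(t)/np.maximum(r,1e-9);v=np.stack([d[:,0]*k,-d[:,1]*k,-np.cos(t)],1)
    T=np.eye(4);T[:3,:3]=R.from_rotvec(o["tcp_rot"]).as_matrix();T[:3,3]=o["ee_pos"];T=T@s["mount"]
    w=v@T[:3,:3].T;return T[:3,3]+w*((z-T[2,3])/w[:,2])[:,None]
E
python3 - <<'E'
from h import *
o,s=pickle.load(open("w1.pkl","rb"))
ed=np.load("edge.npy");e0,yd=ed[:2],ed[2:];xd=np.array([yd[1],-yd[0]])
loc=lambda W:np.c_[(W[:,:2]-e0)@xd,(W[:,:2]-e0)@yd]
hsv=cv2.cvtColor(s["frame"],cv2.COLOR_BGR2HSV)
g=(hsv[...,1]<50)&(hsv[...,2]>75)
q=[]
for v in range(170,292,4):
    u=np.flatnonzero(g[v,276:302])+276
    if len(u):q.append((u.mean(),v))
B=wray(o,s,q,.105);p=np.polyfit(B[:,0],B[:,1],1);print("bar",np.degrees(np.arctan(p[0])),"y at x=.525",np.polyval(p,.525),len(q))
print("ends",wray(o,s,[(287,152),(287,312)],.103).round(4))
st=wray(o,s,[(252,15),(249,100),(248,200),(246,300)],.0595);print("step",loc(st).round(4))
print("tray front wall outer top",loc(wray(o,s,[(344,90),(342,250)],.077)).round(4))
for z in(.0595,.0755):print("fence",loc(wray(o,s,[(11,150),(15,200),(22,250)],z)).round(4))
# dump fence row colours
for v in(150,200):print(v,s["frame"][v,0:30:2].sum(1).tolist())
E
```

```text
bar 10.596798173222494 y at x=.525 -0.0546428274418516 31
ends [[ 0.5755 -0.045   0.103 ]
 [ 0.469  -0.0656  0.103 ]]
step [[ 0.1408 -0.0028]
 [ 0.076  -0.0033]
 [ 0.0023 -0.0044]
 [-0.0835 -0.003 ]]
tray front wall outer top [[ 0.0847 -0.0679]
 [-0.0281 -0.0748]]
fence [[ 0.0451  0.2274]
 [-0.0037  0.229 ]
 [-0.056   0.2319]]
fence [[ 0.046   0.2101]
 [ 0.0006  0.2116]
 [-0.0482  0.2142]]
150 [286, 289, 294, 287, 282, 299, 323, 340, 337, 334, 325, 326, 332, 336, 336]
200 [679, 627, 344, 288, 298, 294, 290, 297, 326, 332, 328, 328, 320, 324, 317]
```

Call:
move_arm --series "130 -0.1 -0.28 -2.4 0 0 0.3; 130 0 0 -2.4 0 0 0; 130 0 0 -1.8 0 0 0; 130 0 0 0 0 0 0; 255 0 0 0 0 0 0; 255 0 0 0 0 0 0; 255 0 0 0 0 0 0; 255 0 0 0 0 0 0; 255 0 0 0 0 0 0"

```text
time_s: 2.85
ee_pos: [0.5284, -0.0589, 0.274]
tcp_rot: [-3.128, -0.288, -0.029]
force: [0.3, 0.2, -3.2]
opening: 0.0072
```

Call:
move_arm --series "130 0 0 0 0 0 0; 130 0 0 0 0 0 0; 130 0 0 0 0 0 0"

```text
time_s: 3.15
ee_pos: [0.5295, -0.0594, 0.2758]
tcp_rot: [3.126, 0.289, 0.036]
force: [0.2, -0.7, 0.3]
opening: 0.0421
```

Run:
```python
from plant import *
from h import *
o=get_obs();s=snapshot("wrist");pickle.dump((o,s),open("w2.pkl","wb"))
print(o["ee_pos"],o["tcp_rot"],o["force"],o["opening"])
t=snapshot("side")["frame"][130:320,205:360]
cv2.imwrite("pics/w2.png",np.hstack([s["frame"][:,:400],cv2.resize(t,(343,420),interpolation=cv2.INTER_CUBIC)]))
```

```text
[ 0.52952336 -0.05939523  0.27575745] [3.12570127 0.28873404 0.03588796] [ 0.15706389 -0.71308588  0.33872803] 0.042094449272119375
```

View pics/w2.png

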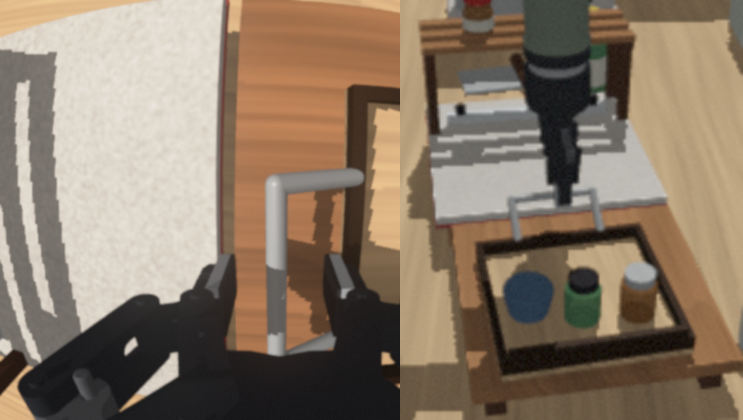

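The left panel shows the bar still between the open fingers at u≈277, with fingers at 222 and 345. The pads had slipped off the top of the bar and the tool rose. In the right panel the tray is undisturbed and the jars stand. I'll measure again and grip deeper.

Run:
```python
from h import *
o,s=pickle.load(open("w2.pkl","rb"))
hsv=cv2.cvtColor(s["frame"],cv2.COLOR_BGR2HSV)
g=(hsv[...,1]<50)&(hsv[...,2]>75)
q=[(np.mean(np.flatnonzero(g[v,262:292])+262),v) for v in range(195,335,5) if g[v,262:292].any()]
for z in(.103,.107):
    B=wray(o,s,q,z);p=np.polyfit(B[:,0],B[:,1],1);print(z,"bar",np.degrees(np.arctan(p[0])),"y at x=.525",np.polyval(p,.525))
    print("ends",wray(o,s,[(277,177),(277,355)],z).round(4))
M=R.from_rotvec(o["tcp_rot"]).as_matrix();print("z",M[:,2],"jaw heading",np.degrees(np.arctan2(M[1,1],M[0,1])))
```

```text
0.103 bar 10.580817152945048 y at x=.525 -0.05985572262134069
ends [[ 0.5766 -0.0508  0.103 ]
 [ 0.4805 -0.0685  0.103 ]]
0.107 bar 10.580817152945036 y at x=.525 -0.059882664750842154
ends [[ 0.5771 -0.0507  0.107 ]
 [ 0.4837 -0.0679  0.107 ]]
z [ 2.29846365e-02 -2.65567111e-04 -9.99735783e-01] jaw heading -79.44754419936197
```

Call:
move_arm --series "130 -0.2 0 -1.5 0 1.3 0; 130 0 0 -1.3 0 0 0; 130 0 0 0 0 0 0"

```text
time_s: 3.55
ee_pos: [0.5273, -0.0594, 0.2456]
tcp_rot: [3.128, 0.289, -0.002]
force: [0.3, 0.3, 0.9]
opening: 0.0421
```

Call:
move_arm --series "255 0 0 0 0 0 0; 255 0 0 0 0 0 0; 255 0 0 0 0 0 0; 255 0 0 0 0 0 0" --newtons 40

```text
time_s: 3.95
ee_pos: [0.5268, -0.0592, 0.244]
tcp_rot: [-3.127, -0.289, 0.007]
force: [0.1, -0.4, -2.2]
opening: 0.0087
```

Call:
move_arm --series "255 0 0 0.3 0 0 0; 255 0 0 0.3 0 0 0; 255 0 0 0.3 0 0 0; 255 0 0 0.3 0 0 0" --newtons 60

```text
time_s: 4.35
ee_pos: [0.5259, -0.059, 0.2557]
tcp_rot: [-3.126, -0.289, 0.011]
force: [-0.9, -0.3, -2.6]
opening: 0.0084
```

Call:
move_arm --series "255 0 0 0.4 0 0 0; 255 0 0 0.1 0 0 0; 255 -0.1 0.7 0 0 0 -0.4; 255 -0.1 1 0 0 0 -0.4; 255 -0.1 1 0 0 0 -0.4; 255 -0.1 1 0 0 0 -0.4; 255 -0.1 1 0 0 0 -0.4; 255 -0.1 1 0 0 0 0"

```text
time_s: 5.15
ee_pos: [0.5193, 0.0014, 0.2617]
tcp_rot: [3.133, 0.228, -0.01]
force: [0.5, -2.2, -3.4]
opening: 0.0085
```

Call:
move_arm --series "255 -0.1 1 0 0 0 0; 255 -0.1 1 0 0 0 0; 255 -0.1 1 0 0 0 0; 255 -0.1 1 0 0 0 0; 255 -0.1 1 0 0 0 0; 255 -0.1 1 0 0 0 0; 255 -0.1 1 0 0 0 0; 255 -0.1 1 0 0 0 0; 255 -0.1 1 0 0 0 0"

```text
time_s: 6.05
ee_pos: [0.5088, 0.1002, 0.2613]
tcp_rot: [3.133, 0.229, -0.012]
force: [-0.3, -1.7, -2.5]
opening: 0.0082
```

Run:
```python
from plant import *
from h import *
s=snapshot("side");pickle.dump(s,open("side3.pkl","wb"));t=snapshot("top");pickle.dump(t,open("top3.pkl","wb"))
cv2.imwrite("pics/s3.png",np.hstack([cv2.resize(s["frame"][100:310,200:360],(420,551)),cv2.resize(t["frame"][160:300,165:285],(380,443))[:551] if 0 else cv2.copyMakeBorder(cv2.resize(t["frame"][160:300,225:375],(380,355)),0,196,0,0,cv2.BORDER_CONSTANT)]))
```

```text
(no output)
```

View pics/s3.png

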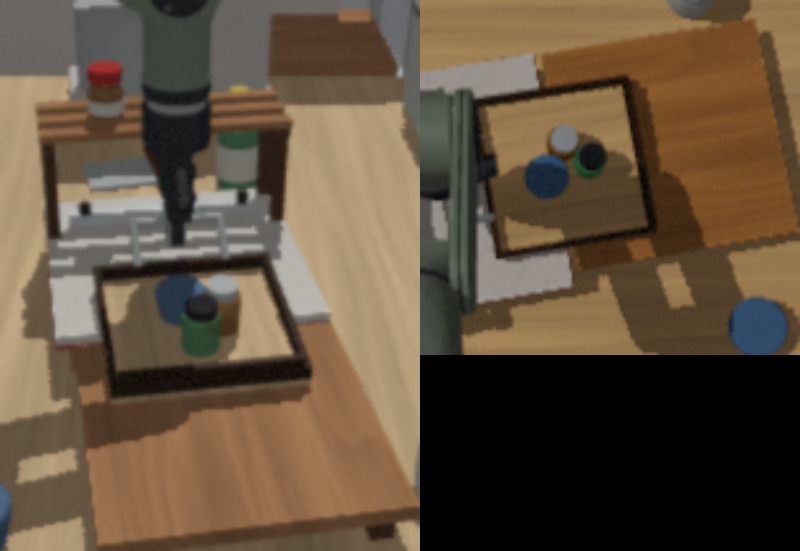

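All three objects stand (pot at panel px (178,298), jars at (202,325) and (222,305)). The tray is over the step and square, with its rear still on the board. The arm is about 60 mm short of the shelf. I'll lower the tray and release it.

Call:
move_arm --series "255 0 0 -0.2 0 0 0; 255 0 0 -0.2 0 0 0; 255 0 0 -0.1 0 0 0"

```text
time_s: 6.45
ee_pos: [0.5087, 0.1016, 0.2563]
tcp_rot: [-3.131, -0.231, 0.012]
force: [-0.8, -0.6, 0.6]
opening: 0.0083
```

Call:
move_arm --series "130 0 0 0 0 0 0; 130 0 0 0 0 0 0; 130 0 0 0 0 0 0; 130 0 0 2.5 0 0 0; 130 0 0 4 0 0 0; 130 0 0 4 0 0 0; 130 0 0 0 0 0 0"

```text
time_s: 7.15
ee_pos: [0.5093, 0.0998, 0.3658]
tcp_rot: [-3.131, -0.227, 0.009]
force: [1.1, -0.0, 1.0]
opening: 0.0418
```

Run:
```python
from plant import *
o=get_obs();print(o["joints"].round(3),o["ee_pos"],o["force"])
```

```text
[0.026 0.126 1.719 0.002 1.303 1.452] [0.50931275 0.09984381 0.36581319] [ 1.13453844 -0.0201136   0.95931803]
```

Call:
move_arm --series "0 0.4 -2.6 0 0 0 8.2; 0 0.4 -2.6 0 0 0 8.2; 0 0.4 -2.6 0 0 0 8.2; 0 0.4 -2.6 0 0 0 8.2; 0 0.4 -2.6 0 0 0 8.2; 0 0.4 -2.6 0 0 0 8.2; 0 0.4 -2.6 0 0 0 8.2; 0 0.4 -2.6 0 0 0 8.2; 0 0.4 -2.6 0 0 0 8.2; 0 0.4 -2.6 0 0 0 8.2; 0 0.4 -2.6 0 0 0 8.2; 0 0 0 0 0 0 0"

```text
time_s: 8.35
ee_pos: [0.5529, -0.1983, 0.364]
tcp_rot: [-1.97, -2.445, 0.004]
force: [0.5, 0.3, 0.7]
opening: 0.0857
```

Run:
```python
from plant import *
from h import *
o=get_obs();M=R.from_rotvec(o["tcp_rot"]).as_matrix();print(o["joints"].round(3),o["ee_pos"],o["opening"],"z",M[:,2].round(4),"jaw",np.degrees(np.arctan2(M[1,1],M[0,1])))
s=snapshot("top");pickle.dump(s,open("top4.pkl","wb"))
cv2.imwrite("pics/t4.png",cv2.resize(s["frame"][165:300,165:385],None,fx=3.6,fy=3.6,interpolation=cv2.INTER_CUBIC))
```

```text
[-0.491  0.268  1.553 -0.002  1.322 -0.705] [ 0.55290999 -0.19826475  0.36398867] 0.08569420706878324 z [-0.0024 -0.0011 -1.    ] jaw 12.277650978198023
```

View pics/t4.png

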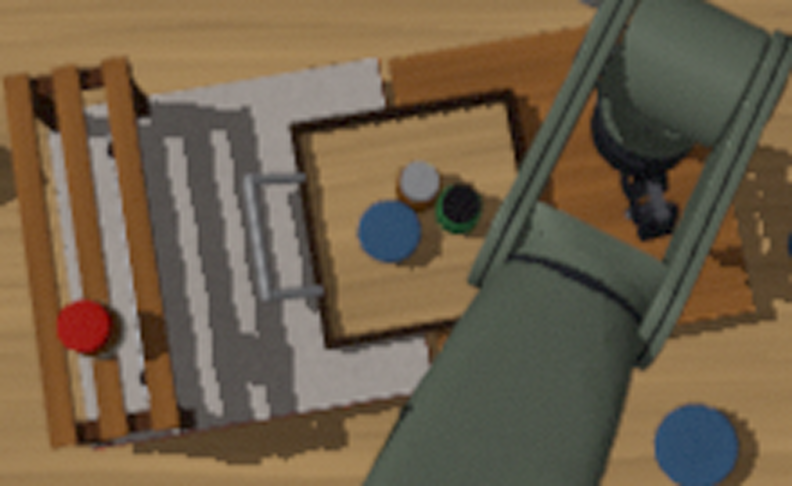

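The tray sits on the step with its front wall running from (297,125) to (328,345), about 8° in heading, so it is square to the stand. The handle is at (256,237) and all the load stands. Next: its lateral offset and rear position.

Run:
```python
from h import *
s=pickle.load(open("top4.pkl","rb"))
ed=np.load("edge.npy");e0,yd=ed[:2],ed[2:];xd=np.array([yd[1],-yd[0]])
loc=lambda W:np.c_[(W[:,:2]-e0)@xd,(W[:,:2]-e0)@yd]
c=lambda *p:np.array(p)/3.6+165-.36
print("bar ends",loc(ray(s,c((244,177),(267,298)),.112)).round(4))
print("front wall outer top",loc(ray(s,c((293,123),(328,347)),.09)).round(4))
print("rear right corner top",loc(ray(s,c((512,92),),.089)).round(4))
# target: rear centre behind
print("world of local (0,-.155):",e0-.155*yd)
```

```text
bar ends [[ 0.0519  0.1286]
 [-0.0536  0.1252]]
front wall outer top [[ 0.0961  0.0814]
 [-0.1014  0.0826]]
rear right corner top [[ 0.0907 -0.1119]]
world of local (0,-.155): [ 0.55128765 -0.17378143]
```

Call:
move_arm --series "0 0.1 0 -3 0 0 -3.9; 0 0 0 -3.5 0 0 0; 0 0 0 -3.5 0 0 0; 0 0 0 -2.3 0 0 0; 0 0 0 0 0 0 0; 0 -0.1 1 0 0 0 0; 0 -0.2 1 0 0 0 0; 0 -0.1 1 0 0 0 0"

```text
time_s: 9.2
ee_pos: [0.5494, -0.1599, 0.2404]
tcp_rot: [2.069, 2.363, 0.005]
force: [0.5, -0.7, 0.2]
opening: 0.0858
```

Run:
```python
from plant import *
from h import *
o=get_obs();M=R.from_rotvec(o["tcp_rot"]).as_matrix();print(o["ee_pos"],o["force"],"z",M[:,2].round(4),"jaw",np.degrees(np.arctan2(M[1,1],M[0,1])))
```

```text
[ 0.54943215 -0.15993056  0.24041006] [ 0.47642591 -0.73468796  0.218495  ] z [ 0.0025  0.0017 -1.    ] jaw 7.582995575268832
```

Call:
move_arm --series "0 -0.1 0.7 0 0 0 0.8; 0 -0.1 0.7 0 0 0 0; 0 -0.1 0.7 0 0 0 0; 0 -0.1 0.7 0 0 0 0; 0 -0.1 0.7 0 0 0 0"

```text
time_s: 9.7
ee_pos: [0.5472, -0.1253, 0.248]
tcp_rot: [2.03, 2.368, -0.002]
force: [-1.0, -7.1, 2.4]
opening: 0.0855
```

Call:
move_arm --series "0 0.1 -0.5 0 0 0 0; 0 0 -0.2 -0.8 0 0 0; 0 0 0 -0.9 0 0 0; 0 0 0 0 0 0 0"

```text
time_s: 10.1
ee_pos: [0.5485, -0.132, 0.2311]
tcp_rot: [2.029, 2.366, 0.001]
force: [-0.8, 0.3, 0.1]
opening: 0.0853
```

Run:
```python
from plant import *
from h import *
o=get_obs();M=R.from_rotvec(o["tcp_rot"]).as_matrix();print(o["ee_pos"],o["force"],"z",M[:,2].round(4),"jaw",np.degrees(np.arctan2(M[1,1],M[0,1])))
s=snapshot("side");cv2.imwrite("pics/s5.png",cv2.resize(s["frame"][100:310,200:370],None,fx=2.8,fy=2.8,interpolation=cv2.INTER_CUBIC))
```

```text
[ 0.5485293  -0.13198322  0.23108028] [-0.83777098  0.26078342  0.08696267] z [ 0.0189 -0.0155 -0.9997] jaw 8.766509877330893
```

View pics/s5.png

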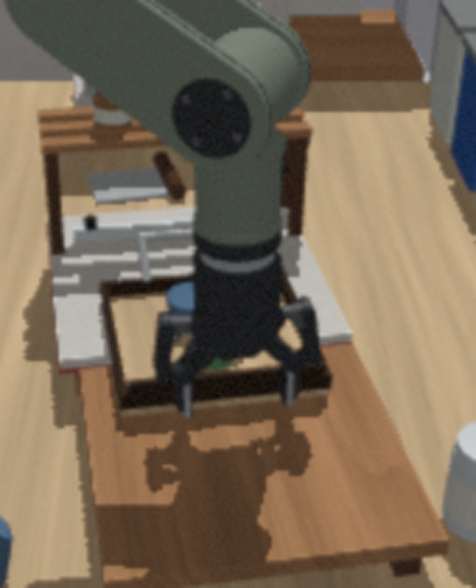

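The fingers straddle the rear wall at (187,395) and (290,385), roughly centred, and the load stands. I'll straighten the small lean and push on.

Call:
move_arm --series "0 -0.1 0.5 0 0.9 1.1 -0.3; 0 -0.1 0.7 -0.1 0 0 0; 0 -0.1 0.7 -0.1 0 0 0; 0 -0.1 0.7 -0.1 0 0 0; 0 -0.1 0.7 -0.1 0 0 0; 0 -0.1 0.7 -0.1 0 0 0"

```text
time_s: 10.75
ee_pos: [0.5461, -0.0983, 0.2316]
tcp_rot: [2.036, 2.368, -0.016]
force: [0.6, -5.6, 1.0]
opening: 0.0853
```

```bash
cat > st.py <<'E'
from plant import *
from h import *
o=get_obs();M=R.from_rotvec(o["tcp_rot"]).as_matrix();ed=np.load("edge.npy");yd=ed[2:];d=o["ee_pos"][:2]-ed[:2]
print(o["time_s"],o["ee_pos"].round(4),o["force"].round(1),"z",M[:,2].round(4),"jaw",np.degrees(np.arctan2(M[1,1],M[0,1])).round(2),"local",(d@[yd[1],-yd[0]]).round(4),(d@yd).round(4))
E
python3 st.py
```

```text
10.75 [ 0.5461 -0.0983  0.2316] [ 0.6 -5.6  1. ] z [ 0.0076 -0.0204 -0.9998] jaw 8.62 local 0.0059 -0.0796
```

Call:
move_arm --series "0 -0.2 0.7 -0.1 0.6 0.2 0; 0 -0.2 0.7 -0.1 0.2 0 0; 0 -0.2 0.7 -0.1 0.1 0 0; 0 -0.1 0.7 -0.1 0.1 0 0; 0 -0.1 0.7 -0.1 0.1 0 0; 0 -0.1 0.7 -0.1 0.1 0 0"

```text
time_s: 11.35
ee_pos: [0.5409, -0.061, 0.2314]
tcp_rot: [2.03, 2.366, -0.006]
force: [0.0, -6.0, 1.5]
opening: 0.0854
```

```bash
python3 st.py
python3 - <<'E'
from plant import *
from h import *
s=snapshot("top");pickle.dump(s,open("top6.pkl","wb"))
o=get_obs();w=snapshot("wrist");pickle.dump((o,w),open("w6.pkl","wb"))
cv2.imwrite("pics/t6.png",np.hstack([cv2.resize(s["frame"][165:290,165:345],(460,320),interpolation=cv2.INTER_CUBIC),cv2.resize(w["frame"],(340,320))]))
E
```

```text
11.35 [ 0.5409 -0.061   0.2314] [ 0.  -6.   1.5] z [ 0.0155 -0.0185 -0.9997] jaw 8.77 local 0.0062 -0.042
```

View pics/t6.png

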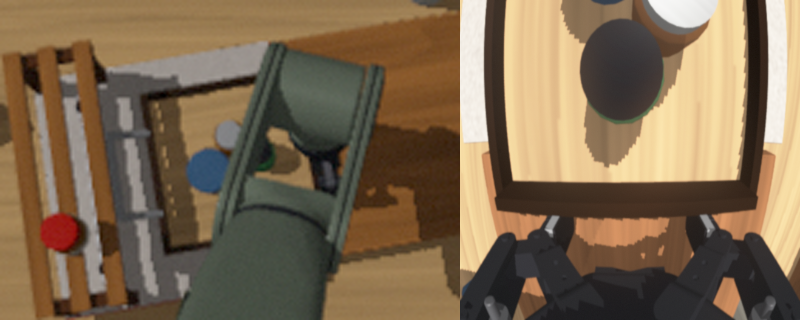

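The top panel shows the tray entering the shelf area squarely, with jars and pot upright at (208–265,135–170). In the wrist panel the rear wall is parallel to both fingers. I'll continue, then slow down near the fence.

Call:
move_arm --series "0 -0.2 0.7 -0.1 0.5 0.4 0; 0 -0.2 0.7 -0.1 0.2 0.1 0; 0 -0.2 0.7 -0.1 0.2 0.1 0; 0 -0.1 0.7 -0.1 0.2 0.1 -0.1; 0 -0.1 0.6 -0.1 0.2 0.1 -0.1; 0 -0.1 0.5 -0.1 0.1 0 -0.1"

```text
time_s: 12.05
ee_pos: [0.5363, -0.027, 0.231]
tcp_rot: [2.039, 2.367, 0.004]
force: [0.5, -7.6, 4.6]
opening: 0.0857
```

```bash
python3 st.py
```

```text
12.05 [ 0.5363 -0.027   0.231 ] [ 0.5 -7.6  4.6] z [ 0.0146 -0.0088 -0.9999] jaw 8.51 local 0.0067 -0.0076
```

Call:
move_arm --series "0 0 -0.4 0.2 0 0 0; 0 0 0 0.5 0.4 0.8 0; 0 0 0 0 0 0 0"

```text
time_s: 12.35
ee_pos: [0.5358, -0.0302, 0.2381]
tcp_rot: [-2.049, -2.377, 0.0]
force: [0.9, -0.0, -0.1]
opening: 0.0851
```

```bash
python3 st.py
```

```text
12.35 [ 0.5358 -0.0302  0.2381] [ 0.9 -0.  -0.1] z [-0.0027  0.002  -1.    ] jaw 8.48 local 0.0057 -0.0107
```

Call:
move_arm --series "0 -0.1 0.6 0 0 0 0; 0 -0.1 0.6 0 0 0 0; 0 -0.1 0.6 0 0 0 0"

```text
time_s: 12.65
ee_pos: [0.533, -0.0131, 0.2381]
tcp_rot: [-2.052, -2.379, 0.004]
force: [0.8, -4.8, -0.8]
opening: 0.0852
```

```bash
python3 st.py
python3 - <<'E'
from plant import *
from h import *
s=snapshot("side");pickle.dump(s,open("side7.pkl","wb"))
cv2.imwrite("pics/s7.png",cv2.resize(s["frame"][130:260,200:345],None,fx=4.5,fy=4.5,interpolation=cv2.INTER_CUBIC))
E
```

```text
12.65 [ 0.533  -0.0131  0.2381] [ 0.8 -4.8 -0.8] z [-0.0019 -0.0021 -1.    ] jaw 8.43 local 0.0054 0.0066
```

View pics/s7.png

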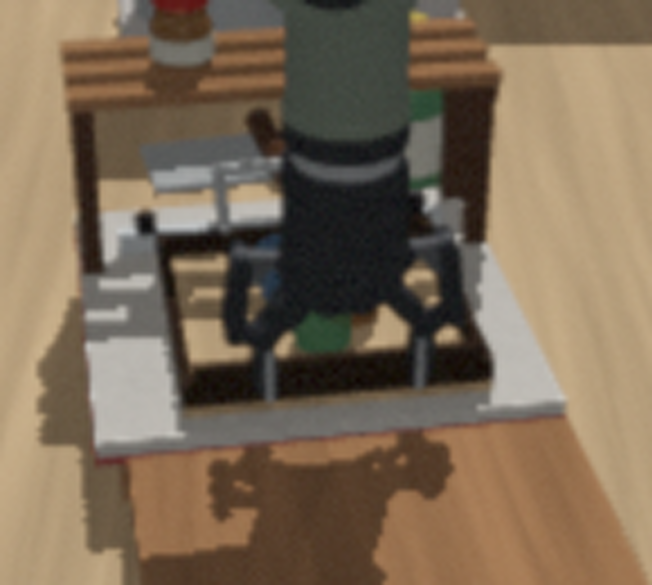

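The tray lies flat on the stand, entirely past the step, with its rear lower edge from about (185,405) to (490,388). The front is close to the fence. I'll measure the edges.

```bash
cat > sm.py <<'E'
from h import *
import sys
def rear(fn):
    s=pickle.load(open(fn,"rb"));ed=np.load("edge.npy");e0,yd=ed[:2],ed[2:];xd=np.array([yd[1],-yd[0]])
    c=np.array([(187,408),(488,391)])/4.5+[200,130]
    for nm,p,z in(("rear low",c,.0595),("step",np.array([(100,445),(562,403)])/4.5+[200,130],.0595),("knobs",np.array([(145,222),])/4.5+[200,130],.0755)):
        W=ray(s,p,z);d=W[:,:2]-e0;print(nm,np.c_[d@xd,d@yd].round(4).tolist())
rear(sys.argv[1])
E
python3 sm.py side7.pkl
```

```text
rear low [[-0.0901, 0.0237], [0.1025, 0.0125]]
step [[-0.1464, -0.0075], [0.1457, -0.0081]]
knobs [[-0.0988, 0.2419]]
```

```bash
cat > wm.py <<'E'
from plant import *
from h import *
o=get_obs();s=snapshot("wrist");ed=np.load("edge.npy");e0,yd=ed[:2],ed[2:];xd=np.array([yd[1],-yd[0]])
g=s["frame"].astype(int).sum(2)
def prof(u,lo=200,hi=300):
    v=np.arange(lo,hi);dk=np.flatnonzero(g[lo:hi,u]<150)
    return lo+dk[0] if len(dk) else None
q=[(u,prof(u)) for u in range(100,470,6)];q=[x for x in q if x[1]]
# inner top edge of rear wall: 8 mm ahead of rear face, z .0955
q=np.array(q,float);W=wray(o,s,q-[0,.5],.0955);d=W[:,:2]-e0;L=np.c_[d@xd,d@yd]
p=np.polyfit(L[:,0],L[:,1],1)
for _ in range(3):
    k=np.abs(np.polyval(p,L[:,0])-L[:,1])<.003
    if k.sum()<5:break
    p=np.polyfit(L[k,0],L[k,1],1)
print("inner rear wall: yaw deg",np.degrees(np.arctan(p[0])).round(2),"y0",p[1].round(4),"n",k.sum(),len(q),"xrange",L[k,0].min().round(3),L[k,0].max().round(3))
# side walls inner edges: scan rows outward from centre
for v in(150,200):
    r=g[v];c=280
    l=[u for u in range(c,20,-1) if (r[u-4:u+1]<110).all()];rr=[u for u in range(c,540) if (r[u:u+5]<110).all()]
    if l and rr:
        d=wray(o,s,[(l[0],v),(rr[0],v)],.0835)[:,:2]-e0;print("side inner",l[0],rr[0],np.c_[d@xd,d@yd].round(4).tolist())
cv2.imwrite("pics/wm.png",s["frame"])
E
python3 wm.py
```

```text
inner rear wall: yaw deg -0.96 y0 0.0295 n 30 54 xrange -0.045 0.058
```

Call:
move_arm --series "0 -0.1 0.3 0 0 0 0.2; 0 0 0.3 0 0 0 0"

```text
time_s: 12.95
ee_pos: [0.5319, -0.0062, 0.2381]
tcp_rot: [-2.046, -2.383, 0.004]
force: [0.4, -6.1, 0.3]
opening: 0.0855
```

Call:
move_arm --series "0 -0.05 0.2 0 0 0 0; 0 -0.05 0.2 0 0 0 0"

```text
time_s: 13.15
ee_pos: [0.5309, -0.0019, 0.2381]
tcp_rot: [2.046, 2.384, -0.004]
force: [0.7, -4.2, -1.2]
opening: 0.0852
```

Call:
move_arm --series "0 -0.05 0.2 0 0 0 0; 0 -0.05 0.2 0 0 0 0"

```text
time_s: 13.35
ee_pos: [0.53, 0.0003, 0.2382]
tcp_rot: [2.044, 2.38, -0.011]
force: [1.0, -13.5, -1.5]
opening: 0.0856
```

Force jumped from about 5 N to 13.5 N, so the tray is at the fence. I'll check squareness before withdrawing.

```bash
python3 st.py; python3 wm.py
```

```text
13.35 [5.300e-01 3.000e-04 2.382e-01] [  1.  -13.5  -1.5] z [-9.0e-04 -8.3e-03 -1.0e+00] jaw 8.68 local 0.0044 0.0203
inner rear wall: yaw deg -2.59 y0 0.0418 n 22 31 xrange -0.07 0.061
```

Call:
move_arm --series "0 0 -0.5 0 0 0 0; 0 0.2 -2 0 0 0 0; 0 0.5 -4 0 0.5 0 0; 0 0.3 -3 3 0 0 0; 0 0 -2 5 0 0 0; 0 0 -3 4 0 0 0; 0 0 -5 0 0 0 0; 0 0 -5 0 0 0 0; 0 0 -5 0 0 0 0; 0 0 0 0 0 0 0"

```text
time_s: 14.4
ee_pos: [0.5361, -0.2946, 0.3611]
tcp_rot: [-2.024, -2.374, -0.022]
force: [0.2, 0.3, -0.7]
opening: 0.0855
```

```bash
python3 st.py
python3 - <<'E'
from plant import *
from h import *
s=snapshot("top");pickle.dump(s,open("top8.pkl","wb"));t=snapshot("side");pickle.dump(t,open("side8.pkl","wb"))
cv2.imwrite("pics/t8.png",np.vstack([cv2.resize(s["frame"][175:285,160:320],(430,296),interpolation=cv2.INTER_CUBIC),cv2.resize(t["frame"][130:240,200:360],(430,296),interpolation=cv2.INTER_CUBIC)]))
E
```

```text
14.4 [ 0.5361 -0.2946  0.3611] [ 0.2  0.3 -0.7] z [-0.0072  0.0243 -0.9997] jaw 9.1 local -0.0326 -0.2723
```

View pics/t8.png

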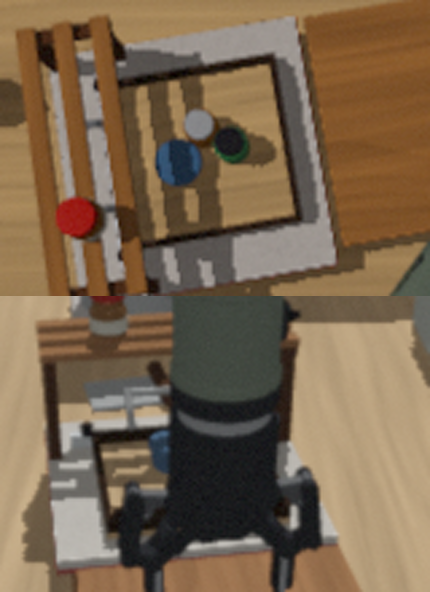

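The top panel shows the rear wall from (275,62) to (298,217) nearly parallel to the step edge, (297,17) to (337,262), with the load upright. A numerical check of yaw and centring, including a comparison with the fence view from the side, follows.

Run:
```python
from h import *
s=pickle.load(open("top8.pkl","rb"));f=s["frame"].astype(int).sum(2)
ed=np.load("edge.npy");e0,yd=ed[:2],ed[2:];xd=np.array([yd[1],-yd[0]])
dk=f<150
def fit(q,z,i):
    d=ray(s,q,z)[:,:2]-e0;L=np.c_[d@xd,d@yd];p=np.polyfit(L[:,i],L[:,1-i],1)
    for _ in range(3):
        k=abs(np.polyval(p,L[:,i])-L[:,1-i])<.003;p=np.polyfit(L[k,i],L[k,1-i],1)
    return np.degrees(np.arctan(p[0])).round(2),p.round(4),k.sum(),L[k].mean(0).round(4)
q=[]
for v in range(202,255):
    u=np.flatnonzero(dk[v,250:285])+250
    if len(u):q.append((u[-1]+.5,v))
print("rear outer",fit(q,.0955,0))
for nm,lo,hi,e in(("far",192,215,0),("near",245,272,-1)):
    q=[]
    for u in range(222,258):
        v=np.flatnonzero(dk[lo:hi,u])+lo
        if len(v):q.append((u,v[e]+(.5 if e else -.5)))
    print(nm,fit(q,.0835,1))
hsv=cv2.cvtColor(s["frame"],cv2.COLOR_BGR2HSV);w=(hsv[...,1]<45)&(hsv[...,2]>120)
q=[(250+np.flatnonzero(w[v,250:290])[-1]+.5,v) for v in range(190,265) if w[v,250:290].any()]
print("step",fit(q,.0595,0))
# fence shift: compare side image patch at left knob before/after
a=pickle.load(open("side0.pkl","rb"))["frame"];b=pickle.load(open("side8.pkl","rb"))["frame"]
t=cv2.resize(a[168:190,216:236],None,fx=8,fy=8,interpolation=cv2.INTER_CUBIC);B=cv2.resize(b[160:198,208:244],None,fx=8,fy=8,interpolation=cv2.INTER_CUBIC)
r=cv2.matchTemplate(B,t,cv2.TM_CCOEFF_NORMED);_,m,_,l=cv2.minMaxLoc(r);print("knob shift px",l[0]/8-8,l[1]/8-8,m)
```

```text
rear outer (np.float64(0.2), array([0.0036, 0.0312]), np.int64(53), array([-0.0071,  0.0311]))
far (np.float64(0.88), array([0.0153, 0.1009]), np.int64(36), array([0.1025, 0.1019]))
near (np.float64(-0.14), array([-0.0024, -0.0958]), np.int64(36), array([-0.0961,  0.1328]))
step (np.float64(0.05), array([0.0009, 0.0002]), np.int64(75), array([-0.0038,  0.0002]))
knob shift px 0.0 0.0 0.958421528339386
```

```bash
python3 -c "
from plant import *
print(job_done())"
```

```text
the job is handed in; nothing more can be done
None
```

The tray is on the white stand, under the shelf and against the fence. I handed the job in at about 14.5 s on the robot's clock.

I gripped the bow handle, raised the front about 13 mm and pulled the tray over the step with its rear still on the board. I set it down there, then pushed the rear wall with both open fingers. I stopped when the force rose from about 5 N to 13.5 N, and then drew the arm clear.

**Last checks:**
- **Tray position:** the final top view gives a yaw of about 0.2° and an offset of about 3 mm from centre. The front edge is about 231 mm past the step.
- **Fence contact:** the fence was seen earlier at about 229 mm, and the force rise confirms contact.
- **Fence shift:** its knob shows no shift in the side image (0.0 px).
- **Load:** the jars and pot stand upright in the tray. They slid forward a little inside it.
- **Bystanders:** the ones visible in the last views look undisturbed; I did not measure them.

**What went wrong or disagreed:**
- The first grip slipped off the bar and moved the tray about 5 mm; the second, deeper grip held.
- During pushing the fingers climbed the wall once and later seemed to touch the stand. I corrected the height both times.
- Two wrist-camera fits of the rear wall gave a yaw of −1.0° and −2.6°, against 0.2° from the top view. I trusted the top view because the wrist fits were noisy.

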